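# Refit the cabin heater's air filter stack

## Robot

A 6-joint arm with a two-finger parallel gripper is mounted at the origin on the work surface. World frame = base frame: x ahead of the robot, y to its left, z up, the work surface at z = 0. Lengths are in m, angles in rad, forces in N, time in s.
With the tool pointing down it reaches from about 0.35 to 0.925 m from the base axis. Payload 6.4 kg.
Tool frame: the origin (TCP) lies on the centre line of the jaws, within the pads' length; the fingertips stand r.tcp_to_tips ahead of it and the grasp point (between the pads) lies 8 mm behind it (r.tcp_to_tips is the distance from the TCP to the fingertips, in m); x points along the fingers, z is the direction in which the jaws open and shut, and the axes are right-handed (so a half turn about x gives the same grasp; the last joint's range is limited). The gripper opens to 85 mm and grips with 20 to 120 N. Pads are 22 mm wide; open, the fingers measure 114 mm over their backs; the gripper's body (76 mm by 85 mm) begins 54 mm behind the grasp point. The pads swing forward as they close: fully open they stand 13 mm farther back than shut.
Start: joints at [0.967, 0.245, 1.558, -0, 1.339, -0.174], TCP at [0.271, 0.591, 0.242] pointing down, gripper open.
Joint ranges: [-3.13, 3.13], [-1.02, 2.26], [0.13, 2.54], [-0.95, 4.09], [0.21, 2.88], [-2.74, 2.74]. Speed limits (rad/s): [2.57, 2.57, 3.14, 3.14, 3.14, 3.14].

## Interface

Orientations are given as a 3x3 rotation matrix whose columns are the frame's x, y, z axes.
In Python, from rig import r gives the robot as it stands. Calls block until the motion is done:
- r.move_pose(position, orientation): joint-space move of the TCP to a pose.
- r.move_l(position, velocity=0.15, ori=None, until_force=None): straight line of the TCP; ori=None keeps the orientation; velocity is the mean speed in m/s. With until_force (N) it stops when the force on the tool has changed by that much, and returns True; else False.
- r.movej(angles): joint-space move.
- r.move_gripper(opening, force=None): finger opening in m; force is the grip in N (None keeps the last); returns when the fingers have stopped.
- r.dwell(seconds).
- r.solve_ik(position, orientation): joint angles nearest the present ones, or None.
- r.get_state(): the state.
- r.get_image(name): name is "side" or "top"; returns a dict with "pixels" (384x512x3 uint8, red, green, blue), "fovy" (degrees; the focal length in pixels is half the picture's height over the tangent of half this angle, whatever the lens; pixels are square), "cx", "cy" (the principal point, pixels), "dist" ([k1, k2, p1, p2, k3] as OpenCV has them; the pictures are not rectified), "world_to_cam" (4x4, takes a point from world to camera coordinates). Camera axes: x right, y up, looking along -z (the intrinsics and any distortion apply to the point x, -y, -z); pixel columns grow to the right and rows downward; lengths in m; the calibration is good to about 2 mm. A picture is of the moment at which its call begins. There is no depth.
A pose or a line that the arm cannot do raises r.IKError and nothing moves.
- r.hand_in(): hands the job in, once; it reports no verdict.
Trained networks look in a picture, given as the dict that the camera call returned (one of the last four; its "shot" number tells which), for a name from the list of things; names that differ only in an ending like _2 or _b are one class to them, and where a whole thing is asked for, a point or a joint stands for the part that bears it (a point fixed in the world has none). Each returns a list of dicts, best first, with "score" (0 to 1); they miss things now and then, are a little off and sometimes report something else, mostly with a low value. They report only what shows in the picture. A call takes as long as a camera call.
- r.cut_out(picture, query): "mask" (384x512 bool, what is visible of it) and "at" ([column, row] in pixels, amid what is visible of it).
- r.place_of(picture, query): "at" ([column, row] in pixels: a listed point, or the origin of a listed thing).
The state is a dict: "time_s": time; "joint_positions": joint angles; "qd": joint speeds; "joint_torque": joint torques, N m; "tcp_pos": TCP position; "orientation": TCP orientation; "wrist_force": force on the tool from outside, world axes, zero at the start; "ft_torque": the same for the moment, N m; "gripper_width": finger opening in m.
Only numpy, scipy, OpenCV 4.12 (cv2) and the standard library are available. Lean on these libraries where they do the work, as an engineer would, in place of code of your own. Each camera call takes 0.05 s, during which the arm holds its last target. There are 200 camera calls.

## Task

Refit the cabin heater's air filter: thread the long square cartridge onto the heater's horizontal rod first, then the short eight-sided cartridge, and last fit the blind end cap over the end of the rod. Push the stack fully home, so that the long cartridge sits against the heater's round flange and the parts touch one another without gaps, and let go. Leave the other things on the table where they are.

Things in the scene. Friction and masses are not known exactly. Their poses are not given: they have to be found in the camera images.
- long_cartridge: long grey filter cartridge with rows of dark slots, a square tube lying on one side with its bore level: 54 x 54 mm square, 80 mm long along its own y. The eight-sided bore, 26 mm across flats, runs right through along y. Origin: middle of the part on the bore axis, 27 mm above the table as it lies. Either end may go first. 0.12 kg, varies
- short_cartridge: short grey filter cartridge with the same dark slots, an eight-sided ring standing on one flat with its bore level: 60 mm across flats, 36 mm long along its own y; upright flats 25 mm high on its +x and -x sides. The eight-sided bore, 26 mm across flats, runs right through along y. Origin: middle of the part on the bore axis, 30 mm above the table. Either end may go first. 0.08 kg, varies
- end_cap: grey end cap, an eight-sided block standing on one flat: 56 mm across flats, 48 mm long along its own y (plus a 6 mm thick black boss, 32 mm across, on its closed end); upright flats 23 mm high on its +x and -x sides. A blind eight-sided bore, 22 mm across flats and 40 mm deep, opens at its +y end only. Origin: on the bore axis, halfway along the 48 mm, so the mouth is 24 mm to +y; 28 mm above the table. 0.10 kg, varies
- heater: grey heater air-intake box fixed on the table, 160 mm (x) x 130 mm (y), top at 140 mm; a turning knob on its top (not used here) stays below 200 mm. Origin: under its middle. A round flange, 80 mm across and 25 mm thick, stands on its -y side and carries the rod
- rod_root (a point): where the rod leaves the flat face of the flange, on the rod axis, 105 mm above the table. Axes as the heater's: the rod runs along -y. Level steel rod, 18 mm across, 152 mm long, rigid; the last 6 mm taper to 8 mm across. Fully home, the parts' origins lie 40 mm (long), 98 mm (short) and 140 mm (cap) from here along -y; loose on the rod, they hang up to 4 mm (cap 2 mm) below its axis
- rod_tip (a point): free end of the rod, on its axis, 152 mm from rod_root along -y
- egg_cup: white ceramic egg cup, 50 mm across and 62 mm tall, standing; origin under its foot; a bystander, not to be disturbed
- carabiner: steel carabiner lying flat, 110 mm long, 55 mm wide, 13 mm high; origin under its middle; a bystander, not to be disturbed
- ear_defenders: yellow ear defenders lying on their side, about 140 x 190 mm and 84 mm high; origin under the middle; a bystander, not to be disturbed
- dividers: brass chart dividers lying flat, 180 mm long, 55 mm wide, 10 mm high; origin under the hinge, legs towards +x; a bystander, not to be disturbed
- torch: black torch lying flat, 135 mm long, 36 mm high; origin under its middle, lamp at +x; a bystander, not to be disturbed

How it is judged:
On the way, in this order (a step that is already met when the one before it is completed fails the run):
1. the long cartridge is threaded onto the rod with its whole length (y of long_cartridge in the frame of rod_root between -0.105 and -0.03 m and x of long_cartridge in the frame of rod_root between -0.01 and 0.01 m and z of long_cartridge in the frame of rod_root between -0.01 and 0.01 m and angle between the y axis of long_cartridge and the y axis of heater, either way round below 0.2 rad), for 0.2 s.
2. then the short cartridge is threaded onto the rod outside it (y of short_cartridge in the frame of rod_root between -0.13 and -0.085 m and x of short_cartridge in the frame of rod_root between -0.01 and 0.01 m and z of short_cartridge in the frame of rod_root between -0.01 and 0.01 m and angle between the y axis of short_cartridge and the y axis of heater, either way round below 0.3 rad), for 0.2 s.
At the end, for the whole second after the job is handed in: All three parts at rest on the rod, in line with it within 0.15 rad: origins 34-46 mm (long), 92-105 mm (short) and 134-147 mm (cap) from rod_root along it, and within 8 mm (cap 7 mm) of its axis sideways and up and down (y of long_cartridge in the frame of rod_root between -0.046 and -0.034 m and x of long_cartridge in the frame of rod_root between -0.008 and 0.008 m and z of long_cartridge in the frame of rod_root between -0.008 and 0.008 m and angle between the y axis of each of long_cartridge, short_cartridge, end_cap and the y axis of heater, either way round below 0.15 rad and y of short_cartridge in the frame of rod_root between -0.105 and -0.092 m and x of short_cartridge in the frame of rod_root between -0.008 and 0.008 m and z of short_cartridge in the frame of rod_root between -0.008 and 0.008 m and y of end_cap in the frame of rod_root between -0.147 and -0.134 m and x of end_cap in the frame of rod_root between -0.007 and 0.007 m and z of end_cap in the frame of rod_root between -0.007 and 0.007 m and linear speed of each of long_cartridge, short_cartridge, end_cap below 0.02 m/s); the robot touches nothing.
It fails at once if a bystander is moved by more than 30 mm (distance of any of egg_cup, carabiner, ear_defenders, dividers, torch from where it was at the start of the episode above 0.03 m).
It fails at once if the egg cup is tipped over (angle between egg_cup's own z axis and vertical above 0.6 rad).
It also fails if it takes over 72 s, if anything falls off the work surface, if the arm or the gripper's body presses on something with over 40 N, if the wrist force passes 120 N, or if a joint passes its speed limit or range.

## Working session

There is one attempt and no reset: what is moved stays moved. The work goes in short steps, each a Python script; the robot and the scene stay as the last script left them, time stands still between calls to the robot, and variables do not carry over. Pictures are saved under pics/ and viewed, about 8 in all and at most 12, crops included, and the job is handed in when it is done.

```bash
ls; mkdir -p pics; cat > h.py <<'E'
import numpy as np, cv2
from rig import r
def K(p):
    f=p["pixels"].shape[0]/2/np.tan(np.radians(p["fovy"])/2)
    return np.array([[f,0,p["cx"]],[0,f,p["cy"]],[0,0,1.]])
def proj(p,X):
    X=np.atleast_2d(X); M=p["world_to_cam"]; M=np.asarray(M)
    c=X@M[:3,:3].T+M[:3,3]; c=c*[1,-1,-1]
    return cv2.projectPoints(c.reshape(-1,1,3),np.zeros(3),np.zeros(3),K(p),np.array(p["dist"],float))[0].reshape(-1,2)
def ray(p,uv):
    M=np.asarray(p["world_to_cam"])
    n=cv2.undistortPoints(np.array([[uv]],float),K(p),np.array(p["dist"],float))[0,0]
    d=M[:3,:3].T@np.array([n[0],-n[1],-1.]); o=-M[:3,:3].T@M[:3,3]
    return o,d/np.linalg.norm(d)
def atz(p,uv,z):
    o,d=ray(p,uv); return o+d*(z-o[2])/d[2]
def tri(a,ua,b,ub):
    o1,d1=ray(a,ua);o2,d2=ray(b,ub)
    A=np.stack([d1,-d2],1); s=np.linalg.lstsq(A,o2-o1,rcond=None)[0]
    q1,q2=o1+s[0]*d1,o2+s[1]*d2
    return (q1+q2)/2,np.linalg.norm(q1-q2)
def save(p,n): cv2.imwrite("pics/"+n,cv2.cvtColor(p["pixels"],cv2.COLOR_RGB2BGR))
E
python3 - <<'E'
from h import *
np.set_printoptions(precision=4,suppress=True)
a=r.get_image("side");b=r.get_image("top")
save(a,"s0.png");save(b,"t0.png")
for p in (a,b):
    print(ray(p,(256,192)),p["fovy"])
Z=dict(long_cartridge=.027,short_cartridge=.03,end_cap=.028,rod_root=.105,rod_tip=.105,heater=0,egg_cup=0,carabiner=0,ear_defenders=0,dividers=0,torch=0)
for n,z in Z.items():
    o=[]
    for p in (a,b):
        q=r.place_of(p,n)
        o.append(q[0]["at"] if q else None)
        print(n,[(np.round(x["at"],1),round(x["score"],2),atz(p,x["at"],z)) for x in q[:2]])
    if all(x is not None for x in o): print("   tri",tri(a,o[0],b,o[1]))
print(r.tcp_to_tips,r.get_state()["orientation"])
E
```

```text
pics
(array([ 0.439 , -0.7816,  0.9439]), array([ 0.1143,  0.6294, -0.7686])) 50.84128336829654
(array([ 0.4549, -0.0765,  1.4333]), array([ 0.076 ,  0.0216, -0.9969])) 46.42957009443373
long_cartridge [(array([284., 222.]), 0.71, array([ 0.6299, -0.1536,  0.027 ]))]
long_cartridge [(array([287.8, 169.9]), 0.91, array([ 0.6311, -0.1472,  0.027 ]))]
   tri (array([ 0.632 , -0.1476,  0.0183]), np.float64(0.0004981797765296131))
short_cartridge [(array([238.8, 262.4]), 0.65, array([ 0.4849, -0.2552,  0.03  ]))]
short_cartridge [(array([329. , 212.6]), 0.67, array([ 0.4946, -0.2745,  0.03  ]))]
   tri (array([ 0.4887, -0.2706,  0.0566]), np.float64(0.010287355123472095))
end_cap [(array([213.1, 206. ]), 0.89, array([ 0.4442, -0.057 ,  0.028 ]))]
end_cap [(array([262.4, 231.3]), 0.76, array([ 0.4384, -0.0649,  0.028 ]))]
   tri (array([ 0.4414, -0.0651,  0.0383]), np.float64(0.00558649159866155))
rod_root [(array([216.6, 126.3]), 0.88, array([0.4957, 0.1944, 0.105 ])), (array([182.6, 266.6]), 0.55, array([ 0.3494, -0.2824,  0.105 ]))]
rod_root [(array([179.9, 216. ]), 0.92, array([0.4867,
[... 1198 characters left out ...]
r_defenders []
ear_defenders [(array([388.5, 239.5]), 0.55, array([ 0.4063, -0.4702,  0.    ]))]
dividers [(array([313.6, 198.6]), 0.74, array([ 0.7428, -0.0703,  0.    ]))]
dividers [(array([264.6, 129.6]), 0.67, array([ 0.7676, -0.0752,  0.    ]))]
   tri (array([ 0.7541, -0.0736,  0.0048]), np.float64(0.024632302852262002))
torch [(array([299.3, 143.8]), 0.64, array([0.7639, 0.1678, 0.    ]))]
torch [(array([192.7, 131.7]), 0.96, array([0.7644, 0.1602, 0.    ])), (array([259.5, 233.2]), 0.39, array([ 0.4321, -0.0554,  0.    ]))]
   tri (array([0.7616, 0.1588, 0.0091]), np.float64(0.001615188934277467))
0.011 [[ 0.     -0.9091  0.4167]
 [-0.      0.4167  0.9091]
 [-1.     -0.     -0.    ]]
```

```bash
python3 - <<'E'
import cv2
a=cv2.imread("pics/s0.png");b=cv2.imread("pics/t0.png")
a=cv2.resize(a[90:310,150:370],None,fx=2.7,fy=2.7,interpolation=cv2.INTER_CUBIC)
b=cv2.resize(b[95:315,120:400],None,fx=2.7,fy=2.7,interpolation=cv2.INTER_CUBIC)
cv2.imwrite("pics/s0c.png",a);cv2.imwrite("pics/t0c.png",b)
E
```

```text
(no output)
```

View pics/s0c.png

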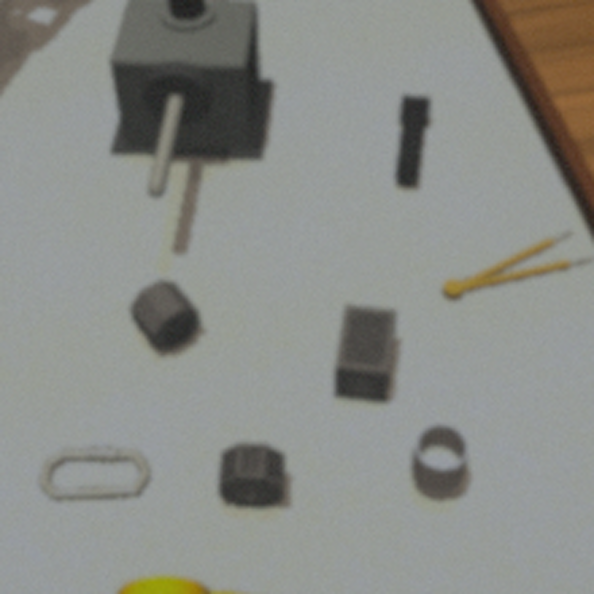

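View pics/t0c.png

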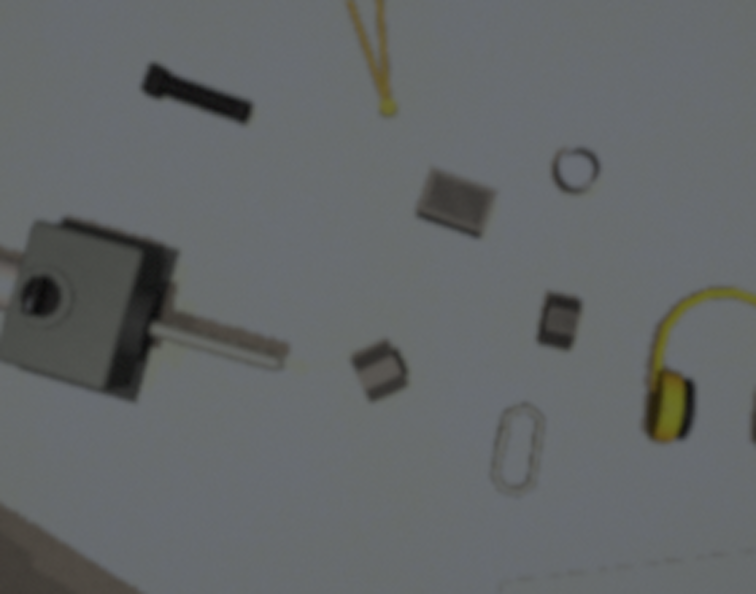

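```bash
cat > fit.py <<'E'
from h import *
from scipy.optimize import minimize
def prism(hw,y0,y1,n=8,z0=0):  # across-flats half-width hw, along y
    a=(np.arange(n)+.5)*2*np.pi/n; R=hw/np.cos(np.pi/n)
    return np.array([[R*np.cos(t),y,R*np.sin(t)+z0] for y in (y0,y1) for t in a])
def box(x,y0,y1,z0,z1): return np.array([[i,j,k] for i in(-x,x) for j in(y0,y1) for k in(z0,z1)])
MODEL=dict(long_cartridge=([prism(.027,-.04,.04,4)],.027),short_cartridge=([prism(.03,-.018,.018)],.03),
 end_cap=([prism(.028,-.024,.024),prism(.016,-.03,-.024,24)],.028),
 heater=([box(.08,-.065,.065,0,.14),prism(.04,-.09,-.065,32,.105),prism(.009,-.236,-.09,16,.105),np.vstack([prism(.009,-.236,-.235,16,.105),prism(.004,-.242,-.241,16,.105)])],0))
def Rz(t): c,s=np.cos(t),np.sin(t); return np.array([[c,-s,0],[s,c,0],[0,0,1.]])
S=4
def sil(p,name,v,z=None):
    parts,h=MODEL[name]; z=h if z is None else z
    m=np.zeros((384*S,512*S),np.uint8)
    for P in parts:
        W=P@Rz(v[2]).T+[v[0],v[1],z]
        u=(proj(p,W)+.5)*S-.5
        cv2.fillConvexPoly(m,cv2.convexHull(np.round(u*16).astype(np.int32)),1,shift=4)
    return m>0
def fit(pics,masks,name,v0,ign=None):
    M=[cv2.resize(m.astype(np.float32),(512*S,384*S),interpolation=cv2.INTER_LINEAR)>.5 for m in masks]
    I=[np.ones_like(m) if ign is None else ~(cv2.resize(g.astype(np.uint8),(512*S,384*S))>0) for m,g in zip(M,ign or M)]
    def cost(v):
        c=0
        for p,m,i in zip(pics,M,I):
            s=sil(p,name,v); c+=1-(s&m&i).sum()/((s|m)&i).sum()
        return c/len(pics)
    best=None
    for dy in (np.arange(-90,90,30) if name!="heater" else (0,)):
        v=np.array([v0[0],v0[1],v0[2]+np.radians(dy)])
        o=minimize(cost,v,method="Nelder-Mead",options=dict(initial_simplex=v+np.vstack([np.zeros(3),np.diag([.01,.01,.25])]),xatol=1e-4,fatol=1e-5,maxiter=150))
        if best is None or o.fun<best.fun: best=o
    return best
E
cat > run1.py <<'E'
from fit import *
np.set_printoptions(precision=4,suppress=True)
a=r.get_image("side");b=r.get_image("top")
V=dict(long_cartridge=(.631,-.148,0),short_cartridge=(.489,-.268,0),end_cap=(.441,-.062,0.5),heater=(.506,.285,-.25))
ov=[a["pixels"].copy(),b["pixels"].copy()]
for n,v in V.items():
    ms=[]
    for p in (a,b):
        q=r.cut_out(p,n); q=sorted(q,key=lambda d:-d["score"])
        print(n,[(np.round(x["at"],0),round(x["score"],2),x["mask"].sum()) for x in q[:2]]); ms.append(q[0]["mask"])
    ign=None
    if n=="heater":
        ign=[]
        for p in (a,b):
            W=(prism(.05,.142,.2,24))[:,[0,2,1]]@Rz(v[2]).T+[v[0],v[1],0]
            g=np.zeros((384,512),np.uint8);cv2.fillConvexPoly(g,cv2.convexHull(proj(p,W).astype(np.int32)),1); ign.append(g)
    for nm,idx in (("both",[0,1]),("side",[0]),("top",[1])):
        o=fit([(a,b)[i] for i in idx],[ms[i] for i in idx],n,v,ign and [ign[i] for i in idx])
        print("  ",nm,o.x[:2],round(np.degrees(o.x[2]),1),round(o.fun,3))
        if nm=="both":
            for i,p in enumerate((a,b)):
                s=cv2.resize(sil(p,n,o.x).astype(np.uint8),(512,384))
                c,_=cv2.findContours(cv2.resize(s,None,fx=1,fy=1),cv2.RETR_EXTERNAL,cv2.CHAIN_APPROX_NONE)
                cv2.drawContours(ov[i],c,-1,(255,0,0),1)
        if nm=="both" and n=="heater":
            e=Rz(o.x[2])@np.array([0,-1,0]); print("root",o.x[:2]+.09*e[:2],"tip",o.x[:2]+.242*e[:2])
im=np.vstack([cv2.resize(ov[0][90:300,150:370],(440,420)),cv2.resize(ov[1][95:275,130:350],(440,360))])
im=np.hstack([cv2.resize(ov[0][90:300,150:350],(400,420)),cv2.resize(ov[1][110:290,130:330],(400,360+60))])
cv2.imwrite("pics/ov.png",im[:,:,::-1])
E
python3 run1.py
```

```text
long_cartridge [(array([281., 217.]), 0.62, np.int64(695))]
long_cartridge [(array([286., 168.]), 0.8, np.int64(520))]
   both [ 0.6333 -0.1486] -20.1 0.065
   side [ 0.6348 -0.148 ] -20.7 0.038
   top [ 0.6315 -0.1484] -19.8 0.042
short_cartridge [(array([241., 261.]), 0.61, np.int64(494))]
short_cartridge [(array([327., 213.]), 0.71, np.int64(293))]
   both [ 0.4935 -0.2672] -14.3 0.095
   side [ 0.4954 -0.2668] -11.0 0.072
   top [ 0.4919 -0.2671] -14.1 0.089
end_cap [(array([212., 208.]), 0.79, np.int64(481))]
end_cap [(array([261., 231.]), 0.78, np.int64(302))]
   both [ 0.4372 -0.0562] 24.2 0.061
   side [ 0.438  -0.0566] 25.3 0.036
   top [ 0.4357 -0.0564] 24.6 0.054
heater [(array([218., 118.]), 0.8, np.int64(3402))]
heater [(array([153., 207.]), 0.71, np.int64(3996))]
   both [0.5141 0.2741] -16.8 0.19
root [0.4882 0.188 ] tip [0.4444 0.0424]
   side [0.5154 0.2721] -16.3 0.091
   top [0.5111 0.2765] -15.8 0.271
```

View pics/ov.png

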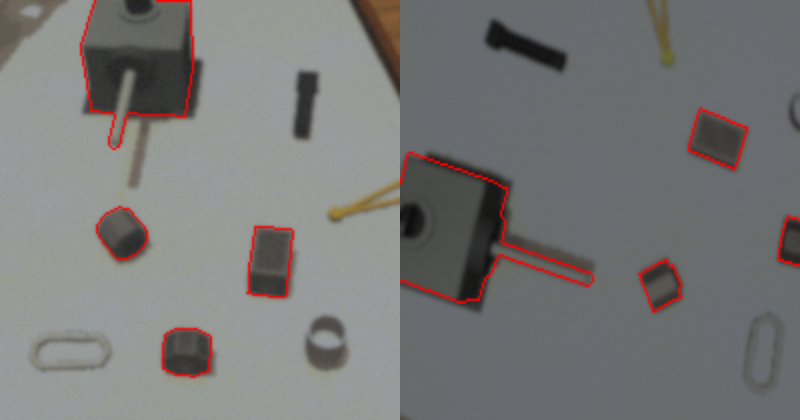

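```bash
cat > m.py <<'E'
from fit import *
np.set_printoptions(precision=4,suppress=True)
YAW=np.radians(-16.8); E=np.array([np.sin(YAW),-np.cos(YAW)])  # rod dir outward (Rz@(0,-1))
ROOT=np.array([.4882,.188])
def ori(yaw):
    z=np.array([np.cos(yaw),np.sin(yaw),0]);x=np.array([0,0,-1.]);return np.stack([x,np.cross(z,x),z],1)
def st(t=""):
    s=r.get_state();print(t,round(s["time_s"],2),"tcp",np.array(s["tcp_pos"]),"F",np.round(s["wrist_force"],1),"w",round(s["gripper_width"],4),"q",np.round(s["joint_positions"],2));return s
def grasp(xy,yaw,zc,force=40,dz=-.006):
    r.move_pose([*xy,.16],ori(yaw)); r.move_gripper(.085)
    r.move_l([*xy,zc+dz],.12); r.move_gripper(0,force); st("grasped")
    r.move_l([*xy,.105+dz],.12)
def rodpt(d): return ROOT+E*d
def look(name,tag,z=.105,v0=None):
    a=r.get_image("side");b=r.get_image("top");save(a,f"s_{tag}.png");save(b,f"t_{tag}.png");return a,b
E
python3 - <<'E'
from m import *
s=st()
r.move_pose([.271,.591,.33],np.array(s["orientation"]))
r.move_pose([.55,-.1,.30],ori(np.radians(-20)))
grasp([.6333,-.1486],np.radians(-20.1),.027)
r.move_l([*rodpt(.222),.105-.006],.15,ori=ori(YAW)); st("pre")
a,b=look("x","pre1")
im=np.hstack([cv2.resize(p["pixels"][y:y+140,x:x+133],(400,420)) for p,x,y in ((a,150,100),(b,140,150))])
cv2.imwrite("pics/pre1.png",im[:,:,::-1])
for n in("rod_tip","rod_root","long_cartridge"):
  for p in(a,b): print(n,[(np.round(x["at"],1),round(x["score"],2),atz(p,x["at"],.105)) for x in r.place_of(p,n)[:1]])
E
```

```text
1.7 tcp [0.2708 0.5909 0.2423] F [-0.2 -0.3 -0.5] w 0.085 q [ 0.97  0.25  1.56 -0.    1.34 -0.17]
grasped 7.41 tcp [ 0.6339 -0.1488  0.0218] F [1.  0.  3.6] w 0.0533 q [-0.4   0.52  1.65 -0.    0.97 -0.05]
pre 9.98 tcp [ 0.4246 -0.0248  0.0992] F [-0.6  0.2 -1.2] w 0.0534 q [-0.33 -0.11  2.22 -0.    1.03 -0.03]
rod_tip []
rod_tip [(array([224.9, 228.2]), 0.89, array([0.4495, 0.0456, 0.105 ]))]
rod_root [(array([216.8, 127. ]), 0.67, array([0.4959, 0.191 , 0.105 ]))]
rod_root [(array([176.5, 218.1]), 0.75, array([0.4805, 0.1908, 0.105 ]))]
long_cartridge [(array([202.3, 180.5]), 0.94, array([ 0.426 , -0.0226,  0.105 ]))]
long_cartridge [(array([330. , 160.3]), 0.54, array([ 0.6491, -0.2704,  0.105 ]))]
```

View pics/pre1.png

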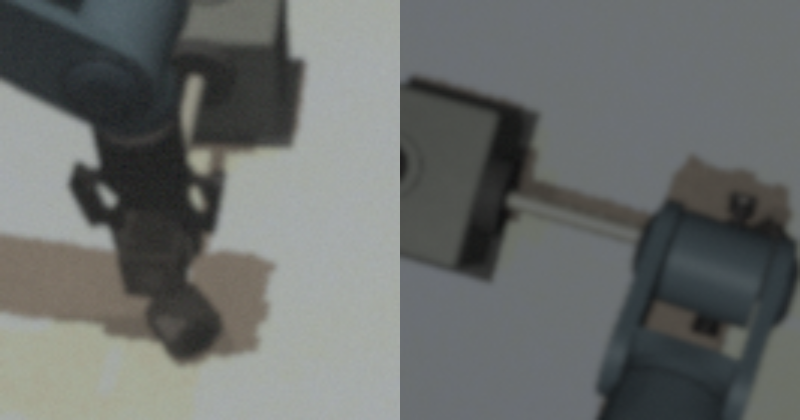

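```bash
cat > rodfit.py <<'E'
from m import *
a=r.get_image("side");b=r.get_image("top")
for nm,p,f in (("top",b,"pics/t0.png"),("side",a,"pics/s0.png")):
    im=cv2.cvtColor(cv2.imread(f),cv2.COLOR_BGR2GRAY).astype(np.float32)
    lat=np.array([np.cos(YAW),np.sin(YAW)])
    w=np.arange(-.03,.0301,.002)
    for ds in (np.arange(.02,.06,.004),np.arange(.06,.1,.004),np.arange(.1,.145,.004)):
        X=np.array([[[*(rodpt(d)+lat*t),.105] for t in w] for d in ds])
        u=proj(p,X.reshape(-1,3)).astype(np.float32).reshape(len(ds),len(w),2)
        v=cv2.remap(im,u[...,0],u[...,1],cv2.INTER_LINEAR).mean(0)
        print(nm,round(ds.mean(),3),np.round(v).astype(int))
E
python3 rodfit.py
```

```text
top 0.038 [107 107 107 107 107 107 106 105 101  96  92  92  95  99 100  96  89  80
  73  68  67  67  67  67  69  73  80  89  98 104 106]
top 0.08 [108 108 108 108 108 108 107 106 102  97  93  91  95  99 100  97  91  82
  75  71  71  72  73  74  75  78  83  91  98 104 107]
top 0.122 [108 108 108 108 108 108 107 106 103  99  94  91  93  96  98  97  91  84
  77  72  71  71  73  74  75  78  84  92  99 104 107]
side 0.038 [ 53  54  53  53  53  51  52  53  57  67  83 101 117 128 133 131 124 114
 100  86  70  58  51  49  49  49  48  48  49  50  50]
side 0.08 [ 91  91  92  91  91  91  91  91  91  94 101 111 121 129 134 133 127 118
 106  94  83  76  73  72  72  72  72  73  73  72  70]
side 0.122 [153 153 153 153 154 153 153 153 152 149 143 137 131 129 129 129 124 118
 112 111 117 129 140 146 148 149 149 149 147 144 136]
```

```bash
sed -i 's/^ROOT=.*/ROOT=np.array([.4882,.188])-.002*np.array([np.cos(YAW),np.sin(YAW)])/' m.py; python3 - <<'E'
from m import *
r.move_l([*rodpt(.222),.1002],.1,ori=ori(YAW)); st("pre")
for d in (.18,.14,.10,.06,.046,.036):
    h=r.move_l([*rodpt(d),.1002],.08,until_force=12); s=st(f"{d} {h}")
    print("   d lat",(np.array(s["tcp_pos"])[:2]-ROOT)@E,(np.array(s["tcp_pos"])[:2]-ROOT)@[np.cos(YAW),np.sin(YAW)])
    if h: break
look("x","ins1")
E
```

```text
pre 10.73 tcp [ 0.422  -0.0239  0.1003] F [-0.7 -0.3 -2.1] w 0.0537 q [-0.33 -0.11  2.22  0.    1.04 -0.03]
0.18 False 11.41 tcp [0.4342 0.0163 0.1001] F [ 0.1  0.6 -1.9] w 0.0539 q [-0.22 -0.08  2.19 -0.    1.03  0.07]
   d lat 0.17998557244029703 -6.960456637776502e-05
0.14 False 12.06 tcp [0.4457 0.0545 0.1001] F [-0.3  0.6 -1.4] w 0.0536 q [-0.13 -0.04  2.16 -0.    1.03  0.16]
   d lat 0.14005779356317696 -7.76821156450308e-05
0.1 False 12.71 tcp [0.4573 0.0929 0.1001] F [ 0.1  0.3 -0.9] w 0.0536 q [-0.04 -0.    2.11 -0.    1.03  0.25]
   d lat 0.10002214338480683 -9.140904115126358e-05
0.06 False 13.36 tcp [0.4688 0.1313 0.1001] F [-0.4 -0.4 -1.2] w 0.0537 q [ 0.04  0.05  2.06 -0.    1.03  0.33]
   d lat 0.059926873276615486 -0.00017575728511822972
0.046 False 13.68 tcp [0.4731 0.1449 0.1002] F [-0.2 -0.6 -1.7] w 0.0538 q [ 0.07  0.07  2.04 -0.    1.03  0.36]
   d lat 0.045663489707236285 2.8123814209793027e-05
0.036 False 13.96 tcp [0.476  0.1545 0.1002] F [-0.5  0.3 -1.4] w 0.0535 q [0.09 0.08 2.03 0.   1.03 0.38]
   d lat 0.03563512556038349 -1.1159922713587997e-05
```

```bash
python3 - <<'E'
from m import *
h=r.move_l([*rodpt(.020),.1002],.03,until_force=10); s=st(f"{h}")
d0=(np.array(s["tcp_pos"])[:2]-ROOT)@E;print("home d",d0)
d0+=.002
p0=np.array([*rodpt(d0),.1002]);r.move_l(p0,.03)
L=np.array([np.cos(YAW),np.sin(YAW),0])
for v in (L,-L,np.array([0,0,1.]),np.array([0,0,-1.])):
    h=r.move_l(p0+v*.008,.02,until_force=5); s=st(f"probe {h}"); print("   ",v,(np.array(s["tcp_pos"])-p0)@v)
    r.move_l(p0,.04)
a,b=look("x","home1")
im=np.hstack([cv2.resize(p["pixels"][y:y+140,x:x+133],(400,420)) for p,x,y in ((a,150,80),(b,140,150))])
cv2.imwrite("pics/home1.png",im[:,:,::-1])
E
```

```text
True 14.32 tcp [0.4758 0.1553 0.0997] F [-0.1 -1.  -1.1] w 0.0538 q [ 0.09  0.08  2.03 -0.    1.03  0.38]
home d 0.034902122572388894
probe True 14.93 tcp [0.4801 0.1516 0.0991] F [ 0.7  0.3 -1.2] w 0.054 q [ 0.08  0.09  2.02 -0.    1.04  0.37]
    [ 0.9573 -0.289   0.    ] 0.004788273813147237
probe True 15.46 tcp [0.4735 0.1538 0.1002] F [ 2.7 -0.4 -0.7] w 0.0535 q [ 0.09  0.08  2.03 -0.    1.04  0.38]
    [-0.9573  0.289  -0.    ] 0.002224442477577857
probe True 16.01 tcp [0.4748 0.153  0.1029] F [ 1.8  0.4 -1.3] w 0.0536 q [ 0.09  0.08  2.03 -0.    1.05  0.38]
    [0. 0. 1.] 0.0027016172534034405
probe True 16.57 tcp [0.4759 0.1533 0.0958] F [ 0.2 -0.3  5.3] w 0.0537 q [ 0.09  0.09  2.02 -0.    1.04  0.38]
    [ 0.  0. -1.] 0.004415743583093323
```

View pics/home1.png

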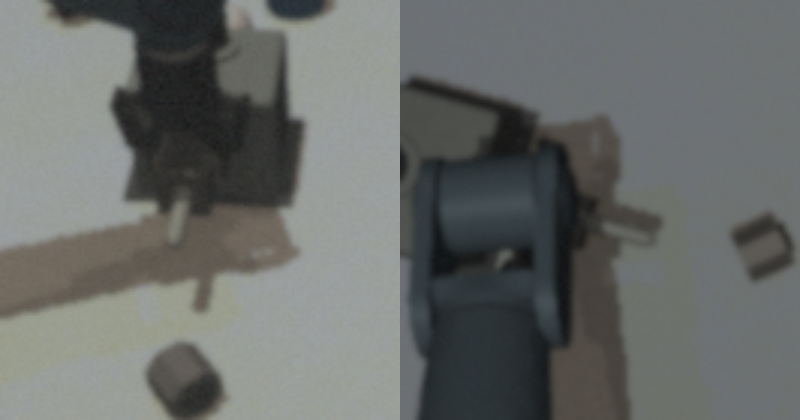

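```bash
python3 - <<'E'
from m import *
L=np.array([np.cos(YAW),np.sin(YAW),0])
s=st(); z=.1002
h=r.move_l([*rodpt(.015),z],.03,until_force=20); s=st(f"{h}")
print("d",(np.array(s["tcp_pos"])[:2]-ROOT)@E)
r.dwell(.2); s=st("after")
d=(np.array(s["tcp_pos"])[:2]-ROOT)@E
p0=np.array([*rodpt(d+.002),z]); r.move_l(p0,.03)
for v in (L,-L):
    h=r.move_l(p0+v*.009,.02,until_force=9); s=st(f"probe {h}"); print("   ",(np.array(s["tcp_pos"])-p0)@v)
    r.dwell(.1);s=st("  after"); print("   ",(np.array(s["tcp_pos"])-p0)@v)
    r.move_l(p0,.04)
E
```

```text
16.96 tcp [0.4752 0.1532 0.0998] F [-0.4  0.8 -1.6] w 0.0535 q [ 0.09  0.09  2.02 -0.    1.05  0.38]
True 17.3 tcp [0.4757 0.1551 0.0994] F [ 0.5 -1.5 -1.7] w 0.0536 q [ 0.09  0.09  2.02 -0.01  1.05  0.39]
d 0.035064817994610795
after 17.5 tcp [0.4749 0.1552 0.0987] F [-0.2 -0.1 -1.2] w 0.0534 q [ 0.09  0.09  2.02 -0.01  1.05  0.39]
probe True 18.13 tcp [0.4801 0.1512 0.0992] F [ 0.1  0.6 -2.6] w 0.0538 q [ 0.08  0.1   2.01 -0.01  1.06  0.38]
    0.004865465966790986
  after 18.23 tcp [0.4795 0.1513 0.0987] F [-0.8  0.4 -1.9] w 0.0533 q [ 0.08  0.1   2.01 -0.01  1.06  0.38]
    0.004325182848182983
probe True 18.8 tcp [0.4732 0.1536 0.1003] F [ 2.5 -0.6  0.3] w 0.0536 q [ 0.09  0.09  2.02 -0.01  1.05  0.38]
    0.0024165254111076905
  after 18.9 tcp [0.4732 0.1536 0.1002] F [ 3.   0.2 -0.4] w 0.0534 q [ 0.09  0.09  2.02 -0.01  1.05  0.38]
    0.0024405647660198167
```

```bash
sed -i 's/)-\.002\*np/)-.001*np/' m.py; python3 - <<'E'
from m import *
r.move_l([*rodpt(.0365),.0965],.03); r.move_gripper(.085); st("open")
p=rodpt(.0365); r.move_l([*p,.24],.2)
r.move_pose([.4935,-.2672,.2],ori(np.radians(-14)))
a,b=look("x","long1")
for p in (a,b):
    q=r.cut_out(p,"long_cartridge"); print([(np.round(x["at"],0),round(x["score"],2),x["mask"].sum()) for x in q[:2]])
    print(proj(p,[[*rodpt(.04),.101],[*rodpt(0),.105],[*rodpt(.152),.105]]))
    print([(np.round(x["at"],1),round(x["score"],2),atz(p,x["at"],.101)) for x in r.place_of(p,"long_cartridge")[:1]])
    for n in ("rod_tip","rod_root"): print(n,[(np.round(x["at"],1),round(x["score"],2)) for x in r.place_of(p,n)[:1]])
im=np.hstack([cv2.resize(p["pixels"][y:y+105,x:x+100],(400,420),interpolation=cv2.INTER_CUBIC) for p,x,y in ((a,165,100),(b,140,160))])
cv2.imwrite("pics/long1.png",im[:,:,::-1])
E
```

```text
open 19.85 tcp [0.4767 0.1534 0.0966] F [ 0.1  1.  -0.2] w 0.0849 q [ 0.09  0.1   2.01 -0.01  1.05  0.38]
[(array([209., 133.]), 0.69, np.int64(123))]
[[212.1991 137.5878]
 [214.1778 127.9574]
 [205.6922 162.9384]]
[(array([224.5, 349.4]), 0.65, array([ 0.417 , -0.4923,  0.101 ]))]
rod_tip []
rod_root [(array([217.3, 128. ]), 0.93)]
[(array([152., 208.]), 0.7, np.int64(3914))]
[[190.2226 219.6365]
 [177.3258 215.8292]
 [225.8637 230.2657]]
[(array([184.4, 219.9]), 0.79, array([0.475 , 0.1676, 0.101 ]))]
rod_tip [(array([227.8, 227.7]), 0.74)]
rod_root [(array([177.5, 218.3]), 0.82)]
```

View pics/long1.png

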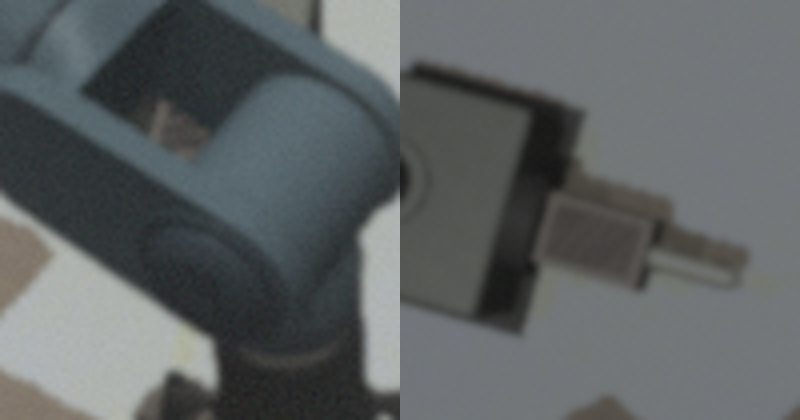

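```bash
cat >> m.py <<'E'
def insert(off,start,stop,via=None,force=12):
    z=.105+off
    r.move_l([*rodpt(start),z],.15,ori=ori(YAW)); st("pre")
    h=False
    d=start
    while not h and d>stop:
        d-=.02; h=r.move_l([*rodpt(d),z],.06,until_force=force); s=st(f"{d:.3f} {h}")
        p=np.array(s["tcp_pos"])[:2]-ROOT; print("   d lat",p@E,p@[np.cos(YAW),np.sin(YAW)])
    return h
E
python3 - <<'E'
from m import *
grasp([.4935,-.2672],np.radians(-13.5),.03,force=40)
s=r.get_state()
insert(-.0055,.20,.09)
r.dwell(.2);st("end")
a,b=look("x","short1")
im=np.hstack([cv2.resize(p["pixels"][y:y+105,x:x+100],(400,420),interpolation=cv2.INTER_CUBIC) for p,x,y in ((a,165,100),(b,150,170))])
cv2.imwrite("pics/short1.png",im[:,:,::-1])
E
```

```text
grasped 24.92 tcp [ 0.4941 -0.2676  0.0249] F [0.6 0.6 4.6] w 0.0593 q [-0.7   0.34  1.89 -0.    0.91 -0.46]
pre 27.65 tcp [ 0.4296 -0.0036  0.0996] F [-0.9 -0.1 -1.5] w 0.0592 q [-0.27 -0.09  2.2  -0.    1.03  0.02]
0.180 False 28.13 tcp [0.4353 0.0163 0.0994] F [-0.   1.8 -1.8] w 0.0592 q [-0.22 -0.08  2.19 -0.    1.03  0.07]
   d lat 0.17963730733804914 -6.441617001431976e-05
0.160 False 28.62 tcp [0.441  0.0354 0.0995] F [ 0.4  0.3 -0.3] w 0.0592 q [-0.18 -0.06  2.17 -0.    1.03  0.12]
   d lat 0.1597070487329303 -7.369020850330615e-05
0.140 False 29.1 tcp [0.4468 0.0546 0.0995] F [ 0.  -0.5 -1.2] w 0.0589 q [-0.13 -0.04  2.15 -0.    1.03  0.16]
   d lat 0.13970935318636848 -7.526987432704413e-05
0.120 False 29.58 tcp [0.4526 0.0737 0.0995] F [-1.3  0.5 -0.9] w 0.0595 q [-0.09 -0.02  2.13 -0.    1.03  0.21]
   d lat 0.11969411773842815 -7.523868874741851e-05
0.100 False 30.07 tcp [0.4584 0.0929 0.0994] F [ 0.4 -0.1 -1.9] w 0.0594 q [-0.04  0.    2.11 -0.    1.03  0.25]
   d lat 0.0997090555293694 -6.956291107243495e-05
0.080 True 30.32 tcp [0.4604 0.0987 0.0991] F [ 0.9 -2.5  0.1] w 0.0594 q [-0.03  0.01  2.1  -0.01  1.03  0.27]
   d lat 0.09351276727740873 0.0001839615997387828
end 30.52 tcp [0.4592 0.099  0.0983] F [ 0.8  0.7 -1.1] w 0.0594 q [-0.03  0.01  2.1  -0.    1.03  0.27]
```

View pics/short1.png

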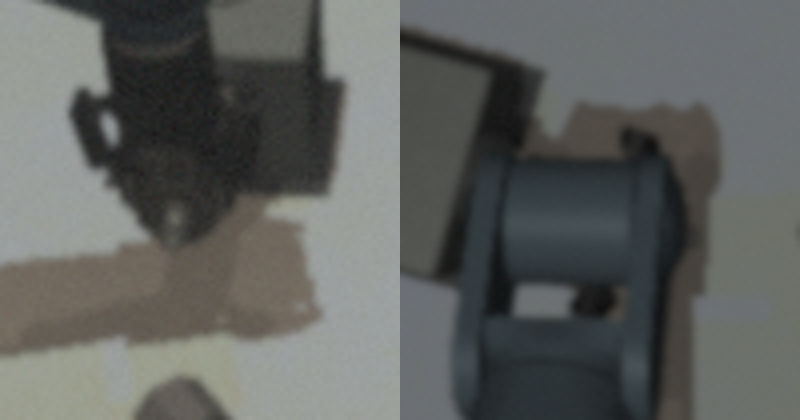

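```bash
python3 - <<'E'
from m import *
r.move_l([*rodpt(.0945),.0965],.03); r.move_gripper(.085); st("open")
r.move_l([*rodpt(.0945),.22],.2)
r.move_pose([.4372,-.0562,.2],ori(np.radians(24.2)))
a,b=look("x","cap0")
grasp([.4372,-.0562],np.radians(24.2),.028,force=40)
h=insert(-.0055,.20,.13,force=10)
r.dwell(.1);st("end")
a,b=look("x","cap1")
im=np.hstack([cv2.resize(p["pixels"][y:y+105,x:x+100],(400,420),interpolation=cv2.INTER_CUBIC) for p,x,y in ((a,165,100),(b,150,170))])
cv2.imwrite("pics/cap1.png",im[:,:,::-1])
E
```

```text
open 31.25 tcp [0.4601 0.0978 0.0967] F [1.4 0.4 0.2] w 0.0852 q [-0.03  0.02  2.1  -0.    1.02  0.26]
grasped 35.3 tcp [ 0.4378 -0.0565  0.0227] F [-1.1  0.8  5.8] w 0.0557 q [-0.39  0.1   2.19 -0.    0.85 -0.81]
pre 36.96 tcp [ 0.4291 -0.0032  0.099 ] F [ 1.2  0.5 -0.9] w 0.0557 q [-0.27 -0.09  2.2  -0.    1.03  0.02]
0.180 False 37.44 tcp [0.4353 0.0163 0.0995] F [ 0.3  0.2 -0.7] w 0.0551 q [-0.22 -0.08  2.19 -0.    1.03  0.07]
   d lat 0.17967864473562634 -4.183927460700565e-05
0.160 False 37.92 tcp [0.441  0.0354 0.0995] F [ 0.3 -0.1 -1.5] w 0.0553 q [-0.18 -0.06  2.17 -0.    1.03  0.12]
   d lat 0.1596837234871916 -9.44198125661655e-05
0.140 False 38.41 tcp [0.4468 0.0546 0.0995] F [ 0.1  0.2 -1.8] w 0.0557 q [-0.13 -0.04  2.15 -0.    1.03  0.16]
   d lat 0.13970994181872687 -6.88759849435186e-05
0.120 True 38.64 tcp [0.4482 0.0588 0.0992] F [-0.1 -3.1  1. ] w 0.0553 q [-0.12 -0.03  2.15 -0.01  1.03  0.18]
   d lat 0.13522875956814473 6.082820067157546e-05
end 38.74 tcp [0.4478 0.0589 0.0988] F [ 0.5 -3.3  1. ] w 0.0554 q [-0.12 -0.03  2.15 -0.    1.03  0.18]
```

View pics/cap1.png

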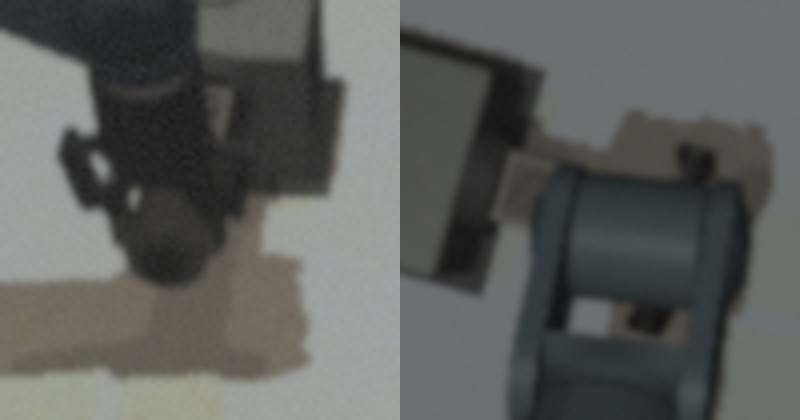

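```bash
python3 - <<'E'
from m import *
h=r.move_l([*rodpt(.120),.0995],.03,until_force=25); s=st(h)
d=(np.array(s["tcp_pos"])[:2]-ROOT)@E; print(d)
r.move_l([*rodpt(d+.0005),.098],.03); r.move_gripper(.085); st("open")
r.move_l([*rodpt(d+.0005),.22],.2)
r.move_pose([.45,-.33,.35],ori(YAW))
a,b=look("x","fin")
im=np.hstack([cv2.resize(p["pixels"][y:y+105,x:x+100],(400,420),interpolation=cv2.INTER_CUBIC) for p,x,y in ((a,165,100),(b,150,170))])
cv2.imwrite("pics/fin.png",im[:,:,::-1])
for n in("long_cartridge","short_cartridge","end_cap"):
  for p in(a,b): print(n,[(np.round(x["at"],1),round(x["score"],2),(atz(p,x["at"],.102)[:2]-ROOT)@E) for x in r.place_of(p,n)[:1]])
print(st())
E
```

```text
True 39.12 tcp [0.4481 0.0588 0.0987] F [ 0.6 -3.2  0.4] w 0.0553 q [-0.11 -0.03  2.15 -0.01  1.03  0.18]
0.13530915437401747
open 39.77 tcp [0.4478 0.0583 0.0978] F [ 0.4 -1.1  0.1] w 0.0847 q [-0.12 -0.03  2.15 -0.01  1.03  0.18]
long_cartridge []
long_cartridge [(array([187.2, 218.1]), 0.81, np.float64(0.030080776893169656))]
short_cartridge []
short_cartridge [(array([209.6, 224.2]), 0.8, np.float64(0.09998073584094773))]
end_cap [(array([180.9, 264.2]), 0.42, np.float64(0.4828138440657891))]
end_cap [(array([222.3, 230.5]), 0.67, np.float64(0.14174843134646226))]
 42.45 tcp [ 0.4502 -0.3297  0.35  ] F [-0.2  0.3  0.4] w 0.085 q [-0.84 -0.04  1.67  0.    1.51 -0.54]
{'time_s': 42.45, 'joint_positions': array([-0.8353, -0.0415,  1.6715,  0.    ,  1.5116, -0.5427]), 'qd': array([-0.0027,  0.0016, -0.0018, -0.0019,  0.0012,  0.0008]), 'joint_torque': array([  0.0712, -32.4326, -34.1583,   0.0019,   0.0014,   0.0002]), 'tcp_pos': array([ 0.4502, -0.3297,  0.35  ]), 'orientation': array([[ 0.    ,  0.2885,  0.9575],
       [ 0.    ,  0.9575, -0.2885],
       [-1.    ,  0.    ,  0.    ]]), 'wrist_force': array([-0.2114,  0.2603,  0.4213]), 'ft_torque': array([ 0.0092, -0.003 ,  0.0056]), 'gripper_width': 0.08500439586760389}
```

View pics/fin.png

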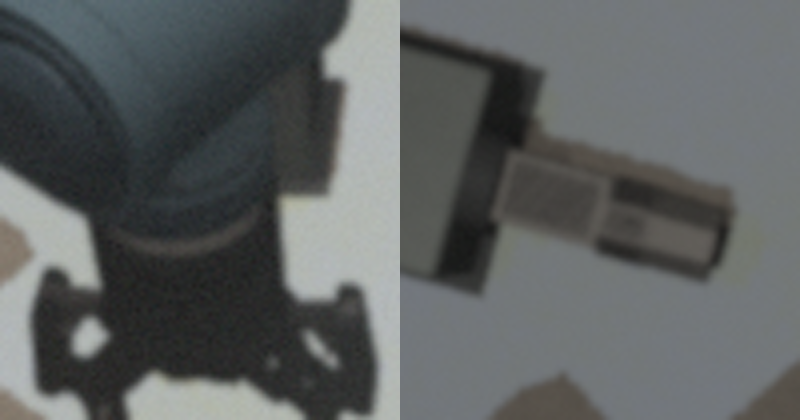

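```bash
python3 -c "
from rig import r
r.hand_in()"
```

```text
the job is handed in; nothing more can be done
```

I threaded the long cartridge, then the short one, then the end cap onto the rod. I pushed the stack home, let go, moved the arm clear and handed in at about 42.5 s.

**Checks that agreed:**
- **Spacing:** the pushes stopped at gripper distances of 35.0, 93.5 and 135.3 mm along the rod. The steps of 58.5 and 41.8 mm match the nominal 58 and 42 mm, so the parts touch without gaps.
- **Final top picture:** the long cartridge sits against the flange, all three parts are in line, and the cap's black boss faces outward.

**Checks that disagreed or were missing:**
- **Rod position:** all three stops came about 4.5 mm short of my camera estimate. I took this as an error in where I placed the rod root.
- **Network origins in the last top picture:** they gave 30, 100 and 142 mm. With that 4.5 mm offset added, the long and short come to about 35 and 104 mm, still inside their bands, and the cap to about 146 mm, just inside its 147 mm limit. I trusted the contact stops and the picture more.
- **Side view:** the arm blocked it in the last picture, so there is no check from there.
- **Bystanders:** I did not re-measure them; the arm's planned path stayed clear of them.

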